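# Stow the reference cells in the locked dark-storage drawer

### The job

Put today's reference-cell housings away in the dark-storage cabinet: slide the safety catch on its top fully aside and press the release button underneath so that the drawer springs out, then heft the look-alike white housings and stack them all upright (windows up) in one neat pile in the middle of the drawer's bed between the ribs, heaviest at the bottom and each one lighter than the one below it. Then push the drawer shut until it latches and slide the catch fully back over the button. Leave everything else on the bench where it is.

Things in the scene. Friction and masses are not known exactly. Their poses are not given: they have to be found in the camera images.
- cabinet: white dark-storage cabinet, fixed to the bench: 200 mm deep (own x), 180 mm wide (own y), 160 mm high; origin at the centre of its underside. Its front with the drawer faces its own -x; safety catch and release button are on its top. Foam linings inside leave the pile of a shut drawer about 20 mm of play all round
- catch (a joint): safety catch: a 52 x 46 mm steel shutter plate that slides on two rails on the cabinet top; 0 = covers the button fully, 0.060 m = end of travel (moved along the cabinet's own +y). Stiff (about 2 N), stays where it is left
- catch_fin (a point): centre of the catch's black grip fin, which stands on the shutter plate: 10 mm thick along the cabinet's y, 36 mm long along its x, 24 mm high (12 mm above and below this point; the shutter plate is right below it). Moves with the catch
- button (a joint): release button's stroke: 0 = up, 0.008 m = fully down; spring, 2 N to start, 5 N fully down, returns by itself. The drawer is let go at about 7 mm. The button also dips for a moment while the drawer is being shut, since it carries the latch bolt
- button_top (a point): centre of the top face of the round black release button, 28 mm in diameter, standing 11 mm proud of the cabinet top; covered by the shutter plate (2.5 mm above it) while the catch is at 0, and 35 mm to the cabinet's -y from the cabinet's middle
- drawer (a joint): 0 = against the inner stop, 0.003 m = latched shut, 0.17 m = fully out (along the cabinet's own -x). Unlatched, a spring pushes it out in about 1.5 s and keeps it out (2 N when out, 6 N when shut). To shut it, push slowly right to the stop (10 to 15 N at the end); the latch then snaps in and holds it
- bed (a point): middle of the drawer's bed, on its floor, 12 mm above the bench: the place for the pile. Axes as the cabinet's. Ribs 8 mm high run along y, inner faces 38 mm from this point in x; floor 100 mm wide, open at the sides in y. The front panel's foam pad (panel top 152 mm above the bench) stands 52 mm away at -x; with the drawer out, the cabinet front is 110 mm away at +x. Moves with the drawer
- handle (a point): middle of the drawer's bar handle: a round bar 11 mm thick, 100 mm long along the cabinet's y, 35 mm in front of the panel and 118 mm above the bench. Moves with the drawer
- mat: thin dark bench mat, 300 x 340 mm, 3 mm thick; origin at the centre of its underside; the housings stand on it at the start
- cell_p: square white sealed housing, 60 x 60 mm and 30 mm high, with a round black-covered window on top and a small steel plug in one side; origin at the centre of its underside, z up. All look alike but weigh 0.1 to 0.85 kg, each at least 1.3 times the next lighter. None in the state if absent today
- cell_q: square white sealed housing, 60 x 60 mm and 30 mm high, with a round black-covered window on top and a small steel plug in one side; origin at the centre of its underside, z up. All look alike but weigh 0.1 to 0.85 kg, each at least 1.3 times the next lighter. None in the state if absent today
- cell_r: square white sealed housing, 60 x 60 mm and 30 mm high, with a round black-covered window on top and a small steel plug in one side; origin at the centre of its underside, z up. All look alike but weigh 0.1 to 0.85 kg, each at least 1.3 times the next lighter. None in the state if absent today
- cell_s: square white sealed housing, 60 x 60 mm and 30 mm high, with a round black-covered window on top and a small steel plug in one side; origin at the centre of its underside, z up. All look alike but weigh 0.1 to 0.85 kg, each at least 1.3 times the next lighter. None in the state if absent today
- torch: bystander: black torch lying along its x, 140 mm long, 36 mm thick; origin under its middle
- hexkey: bystander: L-shaped hex key lying flat among the housings, 70 x 26 mm, 6 mm thick; origin at the middle of the long leg
- dish: bystander: shallow glass dish, 90 mm across, 16 mm high; origin at the centre of its underside
- lens: bystander: lens on a post with a round foot, 64 mm across, 110 mm high; origin at the centre of its foot
- wafer_box: bystander: flat grey box 95 x 95 x 35 mm; origin at the centre of its underside
- meter: bystander: hand-held meter 150 x 85 x 45 mm; origin at the centre of its underside
- mouse: bystander: black computer mouse, 60 mm across, 34 mm high; origin at the centre of its underside

How it is judged:
On the way, in this order (a step that is already met when the one before it is completed fails the run):
1. the safety catch is slid fully aside (value of joint catch above 0.05 m), for 0.1 s.
2. the uncovered release button is pressed down (value of joint button above 0.006 m and value of joint catch above 0.045 m).
3. the drawer has sprung out (value of joint drawer above 0.155 m), for 0.2 s.
4. all housings stand in one pile on the bed of the open drawer, heaviest at the bottom, let go (x of cell_p in the frame of bed between -0.016 and 0.016 m and y of cell_p in the frame of bed between -0.016 and 0.016 m and z of each of cell_p, cell_q, cell_r, cell_s in the frame of bed above -0.004 m and angle between each of cell_p, cell_q, cell_r, cell_s's own z axis and vertical below 0.12 rad and linear speed of each of cell_p, cell_q, cell_r, cell_s below 0.03 m/s and x of cell_q in the frame of bed between -0.016 and 0.016 m and y of cell_q in the frame of bed between -0.016 and 0.016 m and x of cell_r in the frame of bed between -0.016 and 0.016 m and y of cell_r in the frame of bed between -0.016 and 0.016 m and x of cell_s in the frame of bed between -0.016 and 0.016 m and y of cell_s in the frame of bed between -0.016 and 0.016 m and z of each of cell_s, cell_p, cell_r in the frame of cell_q above 0.022 m and z of each of cell_p, cell_r in the frame of cell_s above 0.022 m and z of cell_r in the frame of cell_p above 0.022 m and contact force between each of cell_p, cell_q, cell_r, cell_s and the fingers below 0.2 N and value of joint drawer above 0.12 m), for 0.3 s.
5. the drawer is shut and latched (value of joint drawer below 0.009 m and contact force between drawer and the fingers below 0.3 N), for 0.2 s.
At the end, for the whole second after the job is handed in: All housings present are piled upright on the drawer's bed (within 25 mm of its middle along the cabinet's x and y; tilt under 0.12 rad), each above all heavier ones, at rest; drawer latched (under 9 mm), button up (under 3 mm), catch back over it (under 8 mm) (x of cell_p in the frame of bed between -0.025 and 0.025 m and y of cell_p in the frame of bed between -0.025 and 0.025 m and z of each of cell_p, cell_q, cell_r, cell_s in the frame of bed above -0.004 m and angle between each of cell_p, cell_q, cell_r, cell_s's own z axis and vertical below 0.12 rad and linear speed of each of cell_p, cell_q, cell_r, cell_s below 0.03 m/s and x of cell_q in the frame of bed between -0.025 and 0.025 m and y of cell_q in the frame of bed between -0.025 and 0.025 m and x of cell_r in the frame of bed between -0.025 and 0.025 m and y of cell_r in the frame of bed between -0.025 and 0.025 m and x of cell_s in the frame of bed between -0.025 and 0.025 m and y of cell_s in the frame of bed between -0.025 and 0.025 m and z of each of cell_s, cell_p, cell_r in the frame of cell_q above 0.022 m and z of each of cell_p, cell_r in the frame of cell_s above 0.022 m and z of cell_r in the frame of cell_p above 0.022 m and contact force between each of cell_p, cell_q, cell_r, cell_s and the fingers below 0.2 N and value of joint drawer below 0.009 m and value of joint catch below 0.008 m and value of joint button below 0.003 m); the robot touches nothing.
It fails at once if a bystander is pushed more than 30 mm from its place (distance of any of torch, hexkey, dish, lens, wafer_box, meter, mouse from where it was at the start of the episode above 0.03 m).
Of cell_p, cell_q, cell_r, cell_s only 3 to 4 are there at a start; the rules pass over those that are not, and their reading is None.
At some moment in a run one of cell_p, cell_q, cell_r, cell_s may be knocked a few centimetres aside while the robot is not near it.
Once in a run the grip may slacken for a moment while it holds something.
It also fails if it takes over 210 s, if anything falls off the work surface, if the arm or the gripper's body presses on something with over 40 N, if the wrist force passes 120 N, or if a joint passes its speed limit or range.

### The arm

A 6-joint arm with a two-finger parallel gripper is mounted at the origin on the work surface. World frame = base frame: x ahead of the robot, y to its left, z up, the work surface at z = 0. Lengths are in m, angles in rad, forces in N, time in s.
With the tool pointing down it reaches from about 0.3 to 0.825 m from the base axis. Payload 5.4 kg.
Tool frame: the origin (TCP) lies at the very end of the fingers, on their centre line; the grasp point (between the pads) lies 19 mm behind it; z points along the fingers, x is the direction in which the jaws open and shut, and the axes are right-handed (so a half turn about z gives the same grasp; the last joint's range is limited). The gripper opens to 92 mm and grips with 3 to 60 N. Pads are 20 mm wide; open, the fingers measure 128 mm over their backs; the gripper's body (75 mm by 189 mm) begins 69 mm behind the grasp point.
Start: joints at [-1.466, 0.158, 1.597, -0, 1.386, -0.21], TCP at [0.178, -0.547, 0.186] pointing down, gripper open.
Joint ranges: [-2.91, 2.91], [-0.94, 2.29], [0.18, 2.7], [-1.29, 4.43], [0.17, 2.64], [-3, 3]. Speed limits (rad/s): [2.57, 2.57, 3.14, 3.14, 3.14, 3.14].

### API

Orientations are given as a rotation vector (axis times angle).
In Python, from workcell import bot gives the robot as it stands. Calls block until the motion is done:
- bot.goto(position, orientation): joint-space move of the TCP to a pose.
- bot.line_to(position, rot=None, max_speed=0.15): straight line of the TCP; rot=None keeps the orientation; max_speed is the mean speed in m/s.
- bot.set_joints(angles): joint-space move.
- bot.set_gripper(opening, newtons=None): opening from 0.0 (shut) to 1.0 (fully open); newtons is the grip in N (None keeps the last); returns when the fingers have stopped.
- bot.hold(seconds).
- bot.inverse_kinematics(position, orientation): joint angles nearest the present ones, or None.
- bot.read_camera(name): name is "side" or "top" or "wrist"; returns a dict with "pixels" (420x560x3 uint8, blue, green, red), "fx", "fy", "cx", "cy" (pixels), "k1" (the pictures are not rectified: a ray, as slopes to the right and down, at radius r is drawn at 1 + k1 r^2 times it, then the intrinsics apply), "R" (3x3) and "t" (3): a world point X has camera coordinates R X + t. Camera axes: x right, y down, z forward; pixel columns grow to the right and rows downward; lengths in m; the calibration is good to about 2 mm. A picture is of the moment at which its call begins. There is no depth.
A pose or a line that the arm cannot do raises bot.MotionError and nothing moves.
- bot.job_done(): hands the job in, once; it reports no verdict.
Readings, each from a call of its own:
- bot.current_clock(): time.
- bot.current_joints(): joint angles.
- bot.current_joint_vel(): joint speeds.
- bot.current_effort(): joint torques, N m.
- bot.current_ee_pos(): TCP position.
- bot.current_tool_rot(): TCP orientation.
- bot.current_contact_force(): force on the tool from outside, world axes, zero at the start.
- bot.current_ft_torque(): the same for the moment, N m.
- bot.current_opening(): opening from 0.0 (shut) to 1.0 (fully open).
Only numpy, scipy, OpenCV 4.12 (cv2) and the standard library are available. Lean on these libraries where they do the work, as an engineer would, in place of code of your own. Each camera call takes 0.05 s, during which the arm holds its last target. There are 200 camera calls.

## Working session

There is one attempt and no reset: what is moved stays moved. The work goes in short steps, each a Python script; the robot and the scene stay as the last script left them, time stands still between calls to the robot, and variables do not carry over. Pictures are saved under pics/ and viewed, about 12 in all and at most 16, crops included, and the job is handed in when it is done.

```bash
ls; mkdir -p pics; python3 - <<'E'
from workcell import bot
import cv2
for n in ("top","side"):
    c=bot.read_camera(n); cv2.imwrite(f"pics/{n}0.png",c["pixels"]); print(n,c["fx"],c["cx"],c["cy"],c["k1"],c["R"],c["t"])
print(bot.current_clock(),bot.current_tool_rot(),bot.current_contact_force())
E
```

```text
pics
top 495.8595968376469 269.0582692451844 204.13376090390176 -0.030180731675023314 [[ 0.00452212 -0.99998191 -0.00396501]
 [-0.99919307 -0.00436023 -0.0399275 ]
 [ 0.03990949  0.00414237 -0.99919471]] [-0.06156405  0.5502737   1.6527156 ]
side 489.2996529570665 284.5866259315154 217.19511851379696 -0.12646829648240893 [[ 0.97467547 -0.22272662 -0.0200145 ]
 [-0.15185531 -0.59351141 -0.79036965]
 [ 0.16415752  0.77339321 -0.61230323]] [-0.57430558  0.13442025  1.33266302]
0.1 [-2.54121147e+00  1.84499771e+00  1.79022498e-03] [-0.76935265  0.5856792  -0.13672671]
```

View pics/top0.png

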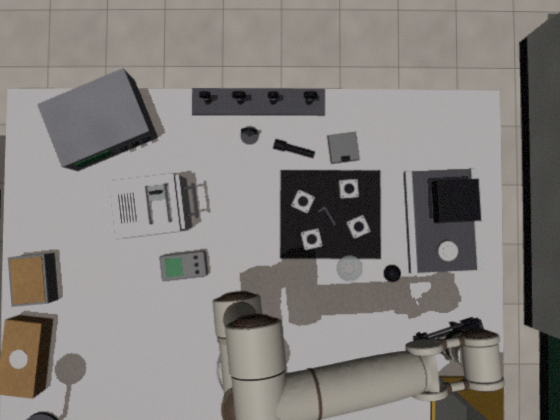

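View pics/side0.png

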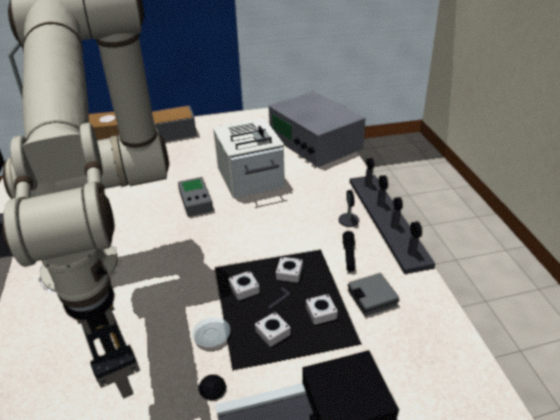

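```bash
cat > h.py <<'E'
from workcell import bot
import cv2, numpy as np
from scipy.spatial.transform import Rotation as Rot
def K(c): return np.array([[c["fx"],0,c["cx"]],[0,c["fy"],c["cy"]],[0,0,1.]])
def D(c): return np.array([c["k1"],0,0,0,0.])
def rays(c,px):
    s=cv2.undistortPoints(np.asarray(px,float).reshape(-1,1,2),K(c),D(c)).reshape(-1,2)
    R=np.array(c["R"]); return -R.T@np.array(c["t"]), np.c_[s,np.ones(len(s))]@R
def plane(c,px,z):
    o,d=rays(c,px); return o+d*((z-o[2])/d[:,2])[:,None]
def proj(c,P):
    return cv2.projectPoints(np.asarray(P,float).reshape(-1,1,3),cv2.Rodrigues(np.array(c["R"]))[0],np.array(c["t"],float),K(c),D(c))[0].reshape(-1,2)
def down(a):
    "tool down, jaw axis along world direction angle a"
    x=np.array([np.cos(a),np.sin(a),0]); z=np.array([0,0,-1.])
    return Rot.from_matrix(np.c_[x,np.cross(z,x),z]).as_rotvec()
def cells(c,zt=0.033,lo=110,show=None):
    "white squares on the mat: centre at top face and angle mod 90 deg"
    im=c["pixels"]; m=(im.min(2)>lo).astype(np.uint8)
    q=proj(c,MAT); roi=np.zeros_like(m); cv2.fillConvexPoly(roi,q.astype(int),1); roi=cv2.erode(roi,np.ones((3,3)))
    m&=roi; out=[]
    for k in cv2.findContours(m,cv2.RETR_EXTERNAL,cv2.CHAIN_APPROX_NONE)[0]:
        if cv2.contourArea(k)<60: continue
        P=plane(c,k.reshape(-1,2),zt)[:,:2]
        (x,y),(w,h),a=cv2.minAreaRect((P*1000).astype(np.float32)); out.append((x/1000,y/1000,a%90,w,h))
    return out
E
python3 - <<'E'
from h import *
c=bot.read_camera("top"); im=c["pixels"]
for nm,px in (("mat",[(281,170),(380,170),(381,258),(280,259)]),):
    print(nm,plane(c,px,0.003).round(4))
print("cab top",plane(c,[(112,180),(178,176),(184,230),(116,238)],0.16).round(3))
a=cv2.resize(im[165:245,100:220],None,fx=6.5,fy=6.5,interpolation=cv2.INTER_CUBIC)
cv2.imwrite("pics/cab.png",a)
b=cv2.resize(im[165:265,275:385],None,fx=5.8,fy=5.8,interpolation=cv2.INTER_CUBIC); cv2.imwrite("pics/mat.png",b)
E
```

```text
mat [[ 0.6665 -0.0989  0.003 ]
 [ 0.6681 -0.4339  0.003 ]
 [ 0.3714 -0.436   0.003 ]
 [ 0.3667 -0.0967  0.003 ]]
cab top [[0.617 0.423 0.16 ]
 [0.63  0.22  0.16 ]
 [0.464 0.2   0.16 ]
 [0.439 0.408 0.16 ]]
```

View pics/cab.png

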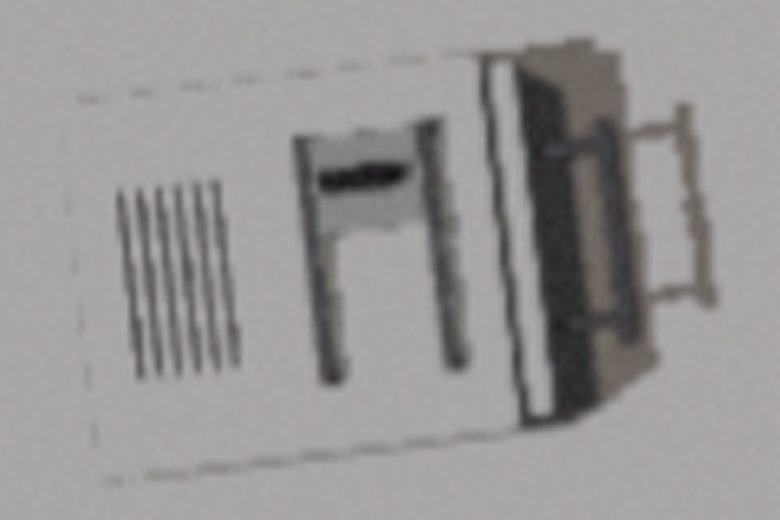

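View pics/mat.png

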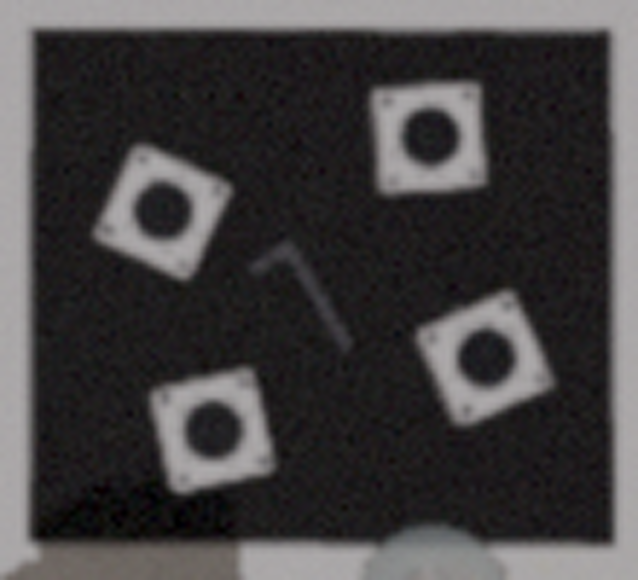

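The pictures show four housings on the mat and the cabinet at about (0.54, 0.31), with its front facing world -y and yawed about 7°. The fin is at about pixel (156,192) in the top view.

```bash
python3 - <<'E'
from h import *
c=bot.read_camera("top")
MATq=plane(c,[(281,170),(380,170),(381,258),(280,259)],0.003); MATq[:,2]=.003
open("h.py","a").write("MAT=np.array(%r)\n"%MATq.tolist())
import h; h.MAT=MATq
for k in cells(c): print(np.round(k,4))
print("fin",plane(c,[(100+364/6.5,165+176/6.5)],0.19))
bot.goto([0.35,-0.2,0.40],down(0.122)); print(bot.current_joints())
bot.goto([0.54,0.26,0.42],down(0.122)); print(bot.current_joints())
c=bot.read_camera("wrist"); print(c["R"],c["t"]); cv2.imwrite("pics/w1.png",c["pixels"])
E
```

```text
[ 0.4357 -0.1987 13.1996 59.2487 60.1427]
[ 0.4776 -0.3542 24.0708 58.5699 59.5823]
[ 0.5605 -0.1699 63.6496 59.1785 57.8619]
[ 0.6027 -0.3208  0.2664 56.478  59.7786]
fin [[0.5781501  0.27990878 0.19      ]]
[-8.22270818e-01 -3.39113544e-01  1.64822329e+00 -1.79150199e-04
  1.83395508e+00 -9.42889031e-01]
[ 2.45554152e-01  1.93906077e-01  1.10296544e+00 -4.17007079e-04
  1.84447117e+00  1.25054984e-01]
[[ 9.92819460e-01  1.19619433e-01  8.43316909e-04]
 [ 1.15169744e-01 -9.57745884e-01  2.63550282e-01]
 [ 3.23334186e-02 -2.61560724e-01 -9.64645291e-01]] [-0.56838662  0.092867    0.66754885]
```

View pics/w1.png

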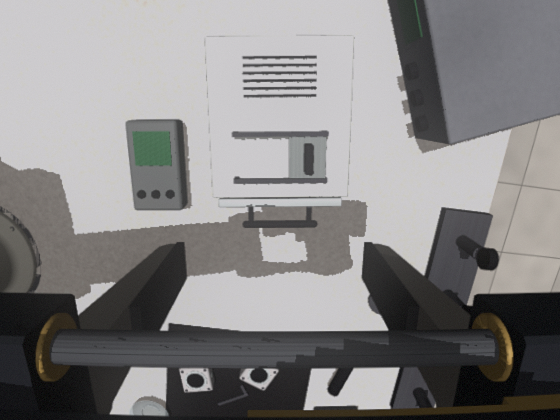

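The wrist view shows the cabinet top corners at (205,37), (354,37), (348,196) and (211,198). The fin is at (308,159), the rails at rows 134 and 181, and the handle runs from (243,224) to (317,224).

```bash
python3 - <<'E'
from h import *
c=bot.read_camera("wrist"); im=c["pixels"]
P=plane(c,[(205,37),(354,37),(348,197),(211,199)],0.16)[:,:2]; print(P.round(4), [np.linalg.norm(P[i]-P[i-1]).round(4) for i in range(4)])
ex=(P[0]+P[1]-P[2]-P[3]); print("yaw of own x",np.degrees(np.arctan2(ex[1],ex[0])))
H=plane(c,[(243,224),(317,224)],0.1235)[:,:2]; print("handle",H.round(4),np.linalg.norm(H[0]-H[1]),"yaw",np.degrees(np.arctan2(*(H[1]-H[0])[::-1])))
m=(im.max(2)<60).astype(np.uint8); n,l,s,ce=cv2.connectedComponentsWithStats(m)
for i in range(1,n):
    x,y,w,h,a=s[i]
    if 295<ce[i][0]<325 and 135<ce[i][1]<178 and a>30: print("fin",s[i],ce[i])
k=np.argwhere(m[138:178,295:325]); print((k.min(0)+[138,295]),(k.max(0)+[138,295]))
S=plane(c,[(243,224),(317,224)],0.118)[:,:2].mean(0); print("handle ctr",S)
# fin by two views: top camera and wrist
t=bot.read_camera("top"); it=t["pixels"]
mt=np.zeros(it.shape[:2],np.uint8); mt[185:200,146:166]=(it[185:200,146:166].max(2)<70); ct=np.argwhere(mt).mean(0)[::-1]; print("top fin px",ct,mt.sum())
mm=np.zeros_like(m); mm[140:177,298:322]=m[140:177,298:322]; cw=np.argwhere(mm).mean(0)[::-1]; print(cw)
for z in (.18,.19,.2,.21): print(z,plane(t,[ct],z).round(4),plane(c,[cw],z).round(4))
cv2.imwrite("pics/w1c.png",cv2.resize(im[120:240,200:360],None,fx=5,fy=5,interpolation=cv2.INTER_NEAREST))
E
```

```text
[[0.4398 0.4092]
 [0.6177 0.4308]
 [0.6438 0.2344]
 [0.4627 0.2099]] [np.float64(0.2007), np.float64(0.1793), np.float64(0.1981), np.float64(0.1828)]
yaw of own x 97.05265194422918
handle [[0.5066 0.1682]
 [0.6144 0.1811]] 0.10856110712958625 yaw 6.836241475975712Traceback (most recent call last):
  File "<stdin>", line 10, in <module>
    return umr_minimum(a, axis, None, out, keepdims, initial, where)
ValueError: zero-size array to reduction operation minimum which has no identity
```

```bash
python3 - <<'E'
from h import *
c=bot.read_camera("wrist"); im=c["pixels"]; g=im.max(2)
print(g[138:180:3,285:328:3])
cv2.imwrite("pics/w1c.png",cv2.resize(im[120:240,200:360],None,fx=5,fy=5,interpolation=cv2.INTER_NEAREST))
E
```

```text
[[153 115 140 155 155 154 147 152 155 149 150 149 152 150 135]
 [205 175 148 153 154 153 148 152 154 151 150 149 150 148 201]
 [204 174 150 153 153 152 134  65  65 107 151 150 153 150 196]
 [204 174 146 153 154 151 127  67  71  66 149 150 151 148 191]
 [202 174 147 151 152 151 127  67  68  70 150 148 153 147 205]
 [204 174 149 153 152 151 114  67  72  68 151 148 152 148 205]
 [203 174 146 152 153 150 115  68  70  68 151 149 150 148 204]
 [203 174 147 152 153 150 112  70  71  66 152 149 153 147 205]
 [202 175 147 152 152 150 112  68  69  66 150 147 152 144 204]
 [203 175 149 150 151 150 112  68  68  69 150 149 153 146 204]
 [202 175 147 152 151 149 111  70  69  70 151 149 151 146 205]
 [202 175 147 151 151 150 116  68  69  64 148 150 151 147 205]
 [203 175 146 153 153 150 148  78  67  92 150 150 150 148 203]
 [165 144 147 154 152 152 146 147 150 147 144 144 145 148 190]]
```

View pics/w1c.png

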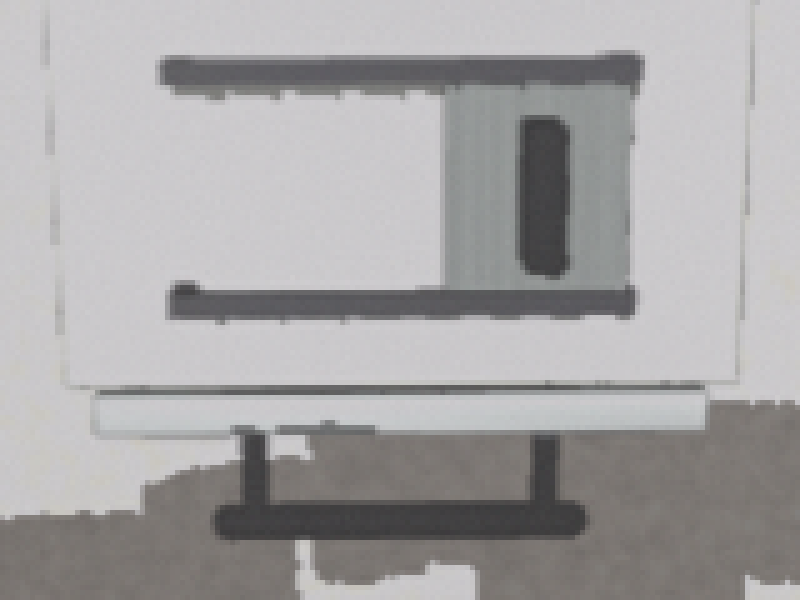

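```bash
cat >> h.py <<'E'
YAW=np.radians(97.0); EX=np.array([np.cos(YAW),np.sin(YAW),0]); EY=np.array([-EX[1],EX[0],0]); C0=np.array([.541,.321,0])
def own(p): d=np.asarray(p)-C0; return np.array([d@EX,d@EY,d[2]]).round(4)
CAB=down(YAW-np.pi/2)
E
python3 - <<'E'
from h import *
c=bot.read_camera("wrist")
print("cam",rays(c,[(0,0)])[0])
f=plane(c,[(308.8,158.3)],.2)[0]; p=plane(c,[(307.4,157.6)],.176)[0]; hh=plane(c,[(280,224)],.12)[0]
pc=plane(c,[(288.6,137),(326.4,137),(326.4,178),(288.6,178)],.176); print(np.linalg.norm(np.diff(pc,axis=0),axis=1))
print("fin",f,own(f),"plate",p,own(p),"handle",hh,own(hh))
pan=plane(c,[(219,199),(341,197.5),(341,206.5),(219.5,207.5)],.152); print([own(q) for q in pan])
E
```

```text
cam [0.53196139 0.33156713 0.62004689]
[0.0466007  0.05127548 0.04794915]
fin [0.57975834 0.2838384  0.2       ] [-0.0416 -0.0339  0.2   ] plate [0.5806263  0.28176508 0.176     ] [-0.0438 -0.0345  0.176 ] handle [0.56064903 0.17373326 0.12      ] [-0.1486 -0.0016  0.12  ]
[array([-0.1025,  0.0819,  0.152 ]), array([-0.1009, -0.0837,  0.152 ]), array([-0.1135, -0.0843,  0.152 ]), array([-0.1145,  0.0817,  0.152 ])]
```

```bash
cat >> h.py <<'E'
def W(x,y,z): return C0*[1,1,0]+EX*x+EY*y+np.array([0,0,z])
F=lambda: np.round(bot.current_contact_force(),2)
def st(s=""): print(s,"t%.1f"%bot.current_clock(),"p",np.round(bot.current_ee_pos(),4),"F",F(),"op %.3f"%bot.current_opening())
E
python3 - <<'E'
from h import *
f=(-.0425,-.0343)
st()
bot.set_gripper(0.4,20)
bot.goto(W(*f,.26),CAB); st("above")
bot.line_to(W(*f,.184),CAB,.08); st("down")
bot.set_gripper(0,20); st("gripped")
bot.line_to(W(f[0],f[1]+.058,.184),CAB,.05); st("slid")
bot.hold(.3); st()
bot.set_gripper(.4); bot.line_to(W(f[0],f[1]+.058,.26),CAB,.1)
bot.set_gripper(0); bot.goto(W(-.0435,-.035,.21),CAB); st()
c=bot.read_camera("wrist");cv2.imwrite("pics/w2.png",c["pixels"])
E
```

```text
t3.8 p [0.5402 0.2592 0.4202] F [ 0.26  0.08 -0.72] op 1.007
above t5.5 p [0.5809 0.2831 0.2619] F [-0.5   0.14  1.39] op 0.399
down t6.6 p [0.5807 0.2831 0.1848] F [-0.23 -0.14  0.7 ] op 0.402
gripped t7.2 p [0.5802 0.283  0.184 ] F [ 0.2   0.24 -0.23] op 0.007
slid t8.5 p [0.5229 0.2759 0.184 ] F [-1.17  1.3   0.05] op 0.009
 t8.8 p [0.5227 0.2759 0.1839] F [-0.93 -0.27  0.19] op 0.004
 t11.5 p [0.5806 0.2819 0.2087] F [-0.34  0.12  1.02] op 0.008
```

View pics/w2.png

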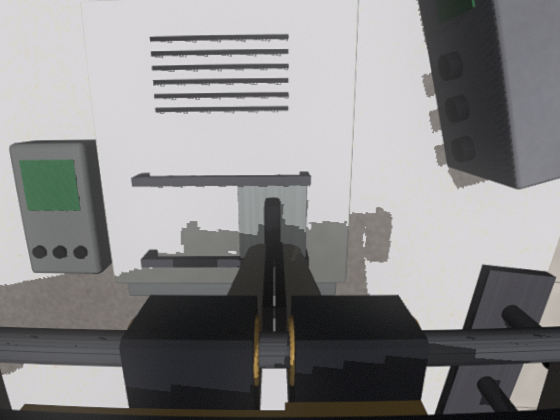

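Gripping the fin failed: the fingers shut completely and the catch did not move. I'll look at where the tip sits relative to the fin.

```bash
python3 - <<'E'
from h import *
bot.set_gripper(1.0)
bot.line_to(W(-.0425,-.0343,.30),CAB,.15)
st()
c=bot.read_camera("wrist"); t=bot.read_camera("top"); s=bot.read_camera("side")
p=bot.current_ee_pos(); print(proj(c,[p]),proj(t,[p]),proj(s,[p]))
for z in (.176,.2): print(proj(c,[W(-.0425,-.0343,z)]),proj(s,[W(-.0425,-.0343,z)]))
a=cv2.resize(c["pixels"][130:330,180:400],None,fx=2.5,fy=2.5,interpolation=cv2.INTER_NEAREST)
b=cv2.resize(s["pixels"][110:190,200:300],None,fx=6,fy=6)[:500,:]
q=np.full((500,800,3),0,np.uint8); q[:500,:550]=a[:500]; 
b=cv2.resize(s["pixels"][115:175,215:275],None,fx=4.1,fy=8.2); q[:b.shape[0],552:552+b.shape[1]]=b[:500]
cv2.imwrite("pics/w3.png",q)
E
```

```text
t13.7 p [0.5798 0.2829 0.2988] F [-0.29 -1.2   0.49] op 1.003
[[272.41771075 238.23039673]] [[145.99779055 189.07795465]] [[258.59612631  98.78093323]]
[[273.81645043 192.89222265]] [[260.73137189 134.61864266]]
[[273.78302483 199.02486447]] [[260.36334071 127.8148869 ]]
```

View pics/w3.png

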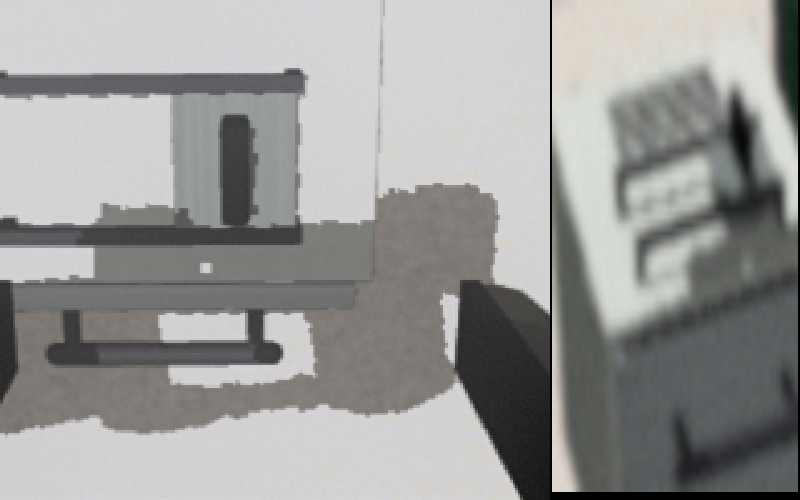

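```bash
python3 - <<'E'
from h import *
bot.set_gripper(0); f=(-.0425,-.0343)
bot.line_to(W(*f,.215),CAB,.15); st()
f0=F()[2]
for z in np.arange(.213,.165,-.002):
    bot.line_to(W(*f,z),CAB,.03); v=np.mean([bot.current_contact_force()[2] for _ in range(5)])
    if z<.2:print(round(z,3),round(v,2),np.round(bot.current_ee_pos()[2],4),end="; ")
    if abs(v-f0)>4: break
st("\ntouch")
c=bot.read_camera("wrist");s=bot.read_camera("side"); p=bot.current_ee_pos()
print(proj(c,[p]),proj(s,[p]))
q=np.zeros((500,800,3),np.uint8); q[:,:550]=cv2.resize(c["pixels"][130:330,180:400],None,fx=2.5,fy=2.5,interpolation=cv2.INTER_NEAREST)
q[:492,552:798]=cv2.resize(s["pixels"][115:175,215:275],None,fx=4.1,fy=8.2)
cv2.imwrite("pics/w4.png",q)
bot.line_to(W(*f,.22),CAB,.1)
E
```

```text
t15.9 p [0.5808 0.2831 0.2161] F [-0.69  0.56  0.27] op 0.003
0.199 0.32 0.1988; 0.197 -1.05 0.1968; 0.195 -0.04 0.1948; 0.193 -0.83 0.1928; 0.191 -0.77 0.1908; 0.189 1.14 0.1888; 0.187 0.58 0.1868; 0.185 -0.07 0.1848; 0.183 -0.33 0.1828; 0.181 0.22 0.1808; 0.179 -0.02 0.1788; 0.177 0.2 0.1768; 0.175 -0.52 0.1748; 0.173 2.12 0.1732; 0.171 8.46 0.1732; 
touch t21.4 p [0.5813 0.2832 0.1732] F [-1.24 -1.29  8.46] op 0.010
[[272.84969759 238.54695692]] [[261.10248545 135.35471184]]
```

View pics/w4.png

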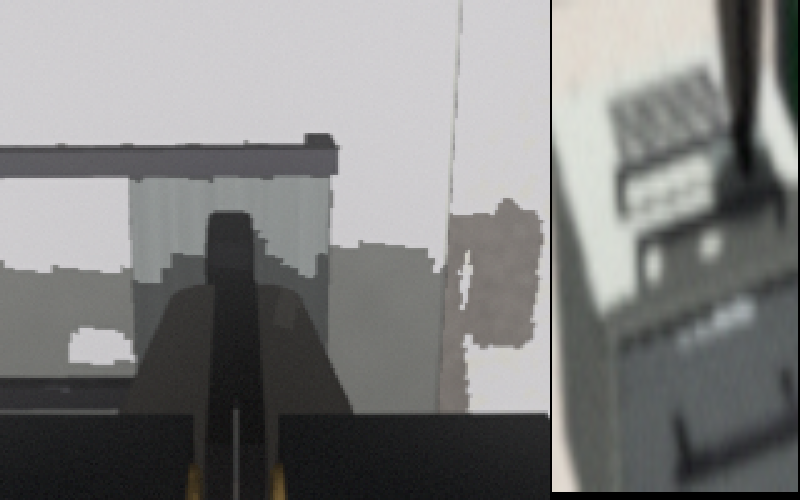

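```bash
python3 - <<'E'
from h import *
x=-.0425
bot.line_to(W(x,-.078,.22),CAB,.15); bot.line_to(W(x,-.078,.183),CAB,.08); st("start push")
R=np.stack([EX,EY])
for y in np.arange(-.074,-.0355+.06,.004):
    bot.line_to(W(x,y,.183),CAB,.05); v=np.mean([bot.current_contact_force() for _ in range(5)],0)
    print(round(y,3),"act",own(bot.current_ee_pos())[1],"Fx,Fy own",(R@v).round(1),end="; ")
    if abs(R[1]@v)>12: break
bot.line_to(W(x,y,.24),CAB,.1)
c=bot.read_camera("wrist")
for P in (W(-.0425+.026,-.0343,.1755),W(-.0425+.018,-.0343,.2)): print(proj(c,[P]))
cv2.imwrite("pics/w5.png",c["pixels"][100:400,130:430])
E
```

```text
start push t23.2 p [0.6234 0.2883 0.1828] F [-0.59 -0.37  0.2 ] op 0.004
-0.074 act -0.0742 Fx,Fy own [-0.8  0.4]; -0.07 act -0.0699 Fx,Fy own [ 0.4 -0.7]; -0.066 act -0.0658 Fx,Fy own [0.4 0.5]; -0.062 act -0.0618 Fx,Fy own [-0.1  0.4]; -0.058 act -0.0578 Fx,Fy own [-0.5  0.1]; -0.054 act -0.0538 Fx,Fy own [-0.1 -0.1]; -0.05 act -0.0498 Fx,Fy own [0.  0.3]; -0.046 act -0.0458 Fx,Fy own [-0.1 -0.7]; -0.042 act -0.0418 Fx,Fy own [0.5 0.3]; -0.038 act -0.0378 Fx,Fy own [ 0.6 -0.3]; -0.034 act -0.0338 Fx,Fy own [ 0.7 -0.1]; -0.03 act -0.0298 Fx,Fy own [-0.9  0.5]; -0.026 act -0.0258 Fx,Fy own [ 0.9 -0.6]; -0.022 act -0.0218 Fx,Fy own [-0.5 -0.2]; -0.018 act -0.0178 Fx,Fy own [-0.4 -0. ]; -0.014 act -0.0138 Fx,Fy own [ 0.  -0.2]; -0.01 act -0.0098 Fx,Fy own [-0.2  0.6]; -0.006 act -0.0058 Fx,Fy own [-0.3 -1.1]; -0.002 act -0.0018 Fx,Fy own [-0.1  0.3]; 0.002 act 0.0022 Fx,Fy own [-0.2 -0.4]; 0.006 act 0.0062 Fx,Fy own [0.4 0.4]; 0.01 act 0.0102 Fx,Fy own [0.  0.1]; 0.014 act 0.0142 Fx,Fy own [-0.  -0.5]; 0.018 act 0.0182 Fx,Fy own [-0.9  0.4]; 0.022 act 0.0222 Fx,Fy own [-0.2  0.9]; [[348.22359726 176.50684551]]
[[354.74257898 194.16809873]]
```

View pics/w5.png

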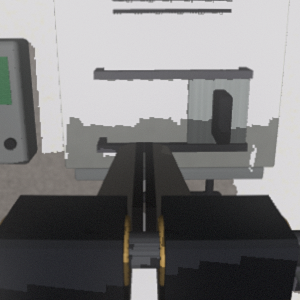

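```bash
python3 - <<'E'
from h import *
c=bot.read_camera("wrist"); p=np.array(bot.current_ee_pos())
for dz in (0,.01,.02,.027):
    for dx in (-.01,0,.01): print(dz,dx,proj(c,[p+EX*dx+[0,0,dz]]).round(1), proj(c,[p+EX*dx+[0,0,dz]+EY*.018]).round(1))
t=bot.read_camera("side"); im=t["pixels"]
print(proj(t,[p,p+[0,0,.027],p+[0,0,.06]]))
x,y=proj(t,[p])[0].astype(int); print(im[y-25:y+12,x-7:x+8].max(2))
E
```

```text
0 -0.01 [[272.7 254. ]] [[243. 254.]]
0 0 [[272.7 238.4]] [[242.6 238.4]]
0 0.01 [[272.7 222.4]] [[242.2 222.4]]
0.01 -0.01 [[272.7 260.7]] [[241.5 260.6]]
0.01 0 [[272.6 244.5]] [[241.1 244.4]]
0.01 0.01 [[272.6 227.8]] [[240.6 227.8]]
0.02 -0.01 [[272.6 268. ]] [[239.9 268. ]]
0.02 0 [[272.6 251.1]] [[239.4 251.1]]
0.02 0.01 [[272.5 233.7]] [[238.9 233.7]]
0.027 -0.01 [[272.5 273.6]] [[238.7 273.5]]
0.027 0 [[272.5 256.1]] [[238.2 256.1]]
0.027 0.01 [[272.5 238.2]] [[237.6 238.2]]
[[242.01584013 119.76923016]
 [241.39780942 111.70674697]
 [240.62948418 101.63579483]]
[[ 44  53  51  53  50  34  23  27  38  55  57  70  97 119 132]
 [ 45  50  48  52  49  37  26  24  36  49  57  70 100 122 130]
 [ 43  47  51  55  44  39  26  26  40  48  56  70 102 124 132]
 [ 44  43  53  51  52  40  23  23  39  47  56  73 103 126 130]
 [ 41  45  52  56  48  38  25  26  35  47  54  74 104 126 135]
 [ 46  44  52  55  51  40  26  21  35  51  55  71 106 127 130]
 [ 48  44  51  51  49  40  28  22  39  52  54  73 108 129 134]
 [ 49  47  50  53  53  45  28  23  37  48  56  74 105 128 132]
 [ 50  41  47  49  4
[... 1107 characters left out ...]
4 222]
 [222 222 220 221 224 221 218 220 220 221 221 222 220 223 218]
 [221 223 223 223 221 217 214 217 219 220 221 220 220 219 220]
 [221 219 220 218 218 217 217 216 216 220 220 219 211 207 207]
 [218 218 220 219 217 218 215 211 208 206 200 200 190 181 170]
 [216 212 209 205 203 201 193 184 179 171 165 160 156 155 144]
 [199 191 182 172 165 165 157 154 151 146 130 120 124 133 141]
 [160 153 151 144 139 131 127 126 136 138 134 123 118 121 132]
 [130 123 128 133 135 134 130 122 120 127 130 132 130 125 128]
 [131 119 110 115 130 139 143 143 127 115 116 125 133 136 142]
 [136 129 116 114 118 133 147 148 141 127 115 114 121 133 151]
 [123 129 130 126 126 125 137 140 143 139 131 136 126 127 140]]
```

```bash
python3 - <<'E'
from h import *
bot.line_to(W(-.1,.024,.36),CAB,.2)
for op in (0,.4,1.0):
    bot.set_gripper(op); bot.hold(.3); t=bot.read_camera("side"); g=t["pixels"].max(2).astype(int); p=np.array(bot.current_ee_pos())
    for s in (-1,1):
        q=p+EY*s*(.046*op+.009)
        for dz in (0,.027): print(op,s,dz,proj(t,[q+[0,0,dz]]).round(1)[0],end=" ")
        x,y=proj(t,[q])[0].round().astype(int); print(g[y-14:y+8,x-1:x+2].mean(1).round().astype(int),"rows",y-14)
E
```

```text
0 -1 0 [247.2  89.1] 0 -1 0.027 [246.6  80.1] [ 51  52  52  52  60  74 101 125 133 135 132 135 137 137 138 137 137 135
 136 137 137 134] rows 75
0 1 0 [241.   90.1] 0 1 0.027 [240.4  81.1] [ 49  47  47  49  55  73  94 103 104 101 101 102  98  97  95  93  91  90
  87  87  81  82] rows 76
0.4 -1 0 [253.4  88.1] 0.4 -1 0.027 [252.9  79.1] [ 47  47  46  44  50  68  97 122 130 133 133 133 133 135 137 134 134 134
 132 133 133 133] rows 74
0.4 1 0 [234.7  91.1] 0.4 1 0.027 [234.   82.1] [48 49 49 50 48 53 56 58 58 59 61 58 57 57 56 56 57 56 55 56 54 54] rows 77
1.0 -1 0 [262.7  86.6] 1.0 -1 0.027 [262.2  77.6] [ 57  58  58  62  70  93 115 129 130 132 132 132 132 133 135 136 136 136
 138 137 136 136] rows 73
1.0 1 0 [225.2  92.7] 1.0 1 0.027 [224.4  83.6] [49 51 49 49 53 56 56 60 59 59 60 60 59 59 58 61 58 58 57 57 56 55] rows 79
```

The robot's reported TCP is about 27 mm beyond the real fingertips. The side-view fingertip edge and the touch on the fin top agree on this, and it doesn't change with opening. I'll correct all heights by that amount.

```bash
cat >> h.py <<'E'
TIP=.0265
def T(x,y,z): return W(x,y,z-TIP)   # fingertip target in cabinet axes
E
python3 - <<'E'
from h import *
f=(-.0425,-.0343); R=np.stack([EX,EY])
bot.set_gripper(0.4,20)
bot.goto(T(*f,.25),CAB)
bot.line_to(T(*f,.181),CAB,.08); st("down")
bot.set_gripper(0,20); st("gripped")
for d in (.02,.04,.058):
    bot.line_to(T(f[0],f[1]+d,.181),CAB,.05); st("slid"); print(R@bot.current_contact_force())
bot.hold(.2); st()
bot.set_gripper(.4); bot.line_to(T(f[0],f[1]+.058,.25),CAB,.1)
c=bot.read_camera("wrist");g=c["pixels"].max(2)
for d in (0,.058): print(d,proj(c,[T(f[0],f[1]+d,.2+TIP)]))
q=proj(c,[W(f[0],f[1]+.058,.2)])[0].round().astype(int); print(g[q[1],q[0]-12:q[0]+13])
q=proj(c,[W(f[0],f[1],.2)])[0].round().astype(int); print(g[q[1],q[0]-12:q[0]+13])
E
```

```text
down t36.6 p [0.5807 0.2831 0.1553] F [-0.11  0.02 -0.79] op 0.402
gripped t37.1 p [0.5803 0.283  0.1547] F [-0.7   0.6   1.46] op 0.105
slid t37.6 p [0.5595 0.2804 0.1547] F [-2.1  -1.24  4.24] op 0.107
[-0.97021092  2.23481316]
slid t38.2 p [0.5398 0.2778 0.1547] F [-1.11 -2.69  5.3 ] op 0.110
[-2.53389809  1.43320852]
slid t38.7 p [0.5217 0.2755 0.1547] F [-1.33 -4.33  5.97] op 0.110
[-4.13673889  1.84305462]
 t38.9 p [0.5218 0.2755 0.1547] F [-1.54 -4.96  6.53] op 0.109
0 [[361.46403453 226.40466729]]
0.058 [[273.63989869 226.49116882]]
[ 94  93  95  83  64  52  54  57  57  57  57  58  59  56  55  57  56  55
  54  81  93  90  94 140 160]
[ 53  53  53  51  52  52  52  53  52  54  52  54  54  54  51  53  53  68
  90  93  91  92 110 157 175]
```

```bash
python3 - <<'E'
from h import *
b=(-.043,-.0345)
bot.set_gripper(0); bot.line_to(T(*b,.19),CAB,.15); f0=np.mean([bot.current_contact_force()[2] for _ in range(8)]); st()
for z in np.arange(.175,.156,-.002):
    bot.line_to(T(*b,z),CAB,.04); v=np.mean([bot.current_contact_force()[2] for _ in range(5)])-f0
    print(round(z,3),round(v,2),end="; ")
    if v>7.5: break
bot.line_to(T(*b,.21),CAB,.15); bot.hold(1.5); st()
bot.set_gripper(1.0)
bot.goto([.50,-.12,.40],CAB); st()
c=bot.read_camera("wrist"); t=bot.read_camera("top")
for n,z in (("bed",.012),("handle",.118)):
  for x in ((-.21,) if n=="bed" else (-.316,)): print(n,W(x,0,z),proj(c,[W(x,0,z)]),proj(t,[W(x,0,z)]))
for k in cells(t): print(np.round(k,4))
a=np.zeros((600,800,3),np.uint8); a[:420,:560]=c["pixels"]; a[420:600,:500]=cv2.resize(t["pixels"][165:255,120:370],None,fx=2,fy=2); cv2.imwrite("pics/w6.png",a)
E
```

```text
t41.7 p [0.5805 0.2826 0.1641] F [-0.04 -0.1   0.27] op 0.002
0.175 -0.72; 0.173 -0.12; 0.171 -0.77; 0.169 -0.16; 0.167 4.29; 0.165 4.89; 0.163 3.79; 0.161 4.31; 0.159 12.72;  t46.2 p [0.5805 0.2825 0.1835] F [-0.14 -0.2   0.31] op 0.004
 t49.3 p [ 0.5001 -0.1193  0.3992] F [ 0.04  0.33 -0.06] op 0.997
bed [0.56659256 0.11256531 0.012     ] [[335.78922008  11.91713121]] [[217.9295159 199.1191045]]
handle [0.57951071 0.00735542 0.118     ] [[346.63204306  78.27832671]] [[247.80973502 193.46824655]]
[ 0.4774 -0.3541 24.0708 58.2293 59.266 ]
[  0.464   -0.2415  63.4538  25.0787 122.739 ]
[  0.5062  -0.1612  61.9641 142.2467 114.9803]
[ 0.6027 -0.3275  0.2667 56.4779 46.4609]
```

View pics/w6.png

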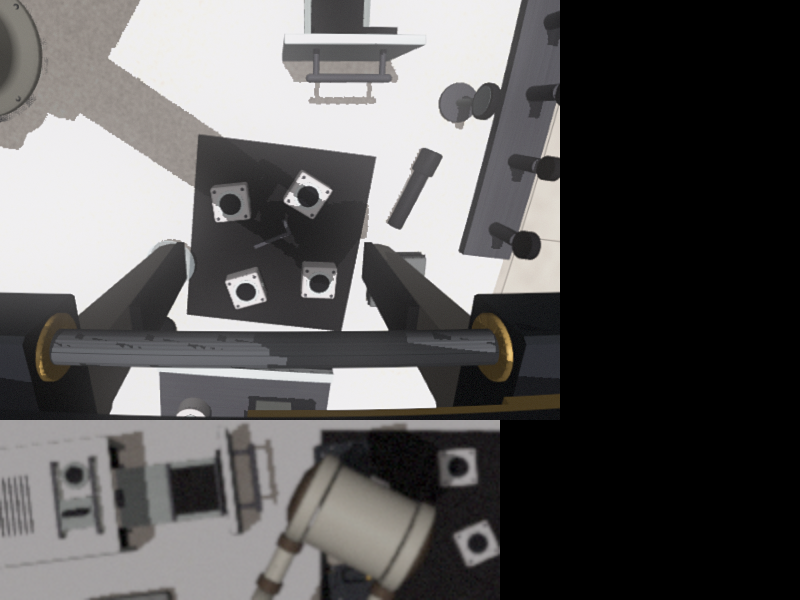

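The wrist view shows the drawer fully out: handle at (349,78), predicted (347,78). The four housings on the mat have not been disturbed. Next I'll locate the housing windows from this view.

```bash
cat >> h.py <<'E'
def windows(c,lo=80,z=.033,roi=True):
    "round dark windows inside white tops -> world xy"
    g=cv2.GaussianBlur(c["pixels"],(3,3),0).max(2); m=(g>lo).astype(np.uint8); R=np.zeros_like(m)
    if roi: cv2.fillConvexPoly(R,proj(c,MAT).astype(int),1); m&=R
    ct,hi=cv2.findContours(m,cv2.RETR_CCOMP,cv2.CHAIN_APPROX_NONE); out=[]
    for k,h in zip(ct,hi[0]):
        if h[3]<0 or len(k)<8: continue
        P=plane(c,k.reshape(-1,2),z)[:,:2]*1000
        (x,y),r=cv2.minEnclosingCircle(P.astype(np.float32)); A=cv2.contourArea(P.astype(np.float32))
        if 8<r<22 and A>.6*np.pi*r*r: out.append((x/1000,y/1000,r))
    return out
E
python3 - <<'E'
from h import *
c=bot.read_camera("wrist")
for lo in (65,80,95): print(lo,np.round(windows(c,lo),4).tolist())
t=bot.read_camera("top"); print(np.round(windows(t,95),4).tolist())
for z in (-.0185,):
  for x,y,a in ((.4357,-.1987,13),(.4776,-.3542,24),(.5605,-.1699,-26.4),(.6027,-.3208,0)): print(np.round(bot.inverse_kinematics([x,y,z],down(np.radians(a))),2))
print(np.round(bot.inverse_kinematics(T(-.21,0,.017),CAB),2))
for _ in range(4): print(bot.current_contact_force()[2])
bot.hold(.02);print(bot.current_contact_force()[2])
E
```

```text
65 [[0.4795, -0.3568, 16.8985], [0.606, -0.3243, 17.7376], [0.4378, -0.2006, 18.1709], [0.5623, -0.1725, 18.2618]]
80 [[0.4795, -0.3567, 17.4751], [0.6061, -0.3244, 18.3193], [0.4377, -0.2009, 19.1143], [0.5624, -0.1722, 18.8039]]
95 [[0.4796, -0.3568, 17.8354], [0.6063, -0.3241, 19.1526], [0.4377, -0.2009, 19.5189], [0.5627, -0.1722, 19.5108]]
[[0.4775, -0.3549, 19.2934]]
[-0.68  0.19  2.01 -0.    0.94 -0.91]
[-0.84  0.45  1.68 -0.    1.02 -1.26]
[-0.5   0.43  1.71 -0.    1.01 -0.04]
[-0.67  0.64  1.4  -0.    1.11 -0.67]
[-0.01  0.39  1.73 -0.    1.02 -0.14]
-0.1876492191273946
-0.1876492191273946
-0.1876492191273946
-0.1876492191273946
0.08264271076986149
```

```bash
cat >> h.py <<'E'
def P(x,y,z): return [x,y,z-TIP]
def avgF(n=40):
    o=[];e=[]
    for _ in range(n): bot.hold(.02); o.append(bot.current_contact_force()[2]); e.append(bot.current_effort()[1:3])
    return np.mean(o),np.mean(e,0)
E
cat > weigh.py <<'E'
from h import *
import json
G={"A":(.4367,-.1998,13.2),"B":(.4786,-.3556,24),"C":(.5615,-.1711,-26.4),"D":(.6045,-.3226,0.3)}
for n,(x,y,a) in G.items():
    r=down(np.radians(a)); bot.set_gripper(1.0,25)
    bot.goto(P(x,y,.07),r); bot.hold(.2); f0,e0=avgF(30)
    bot.line_to(P(x,y,.008),r,.12); bot.set_gripper(0.3,25); op=bot.current_opening()
    if not .6<op<.72: print(n,"bad grip",op); bot.set_gripper(1.0); bot.line_to(P(x,y,.1),r); continue
    bot.line_to(P(x,y,.07),r,.1); bot.hold(.2); f1,e1=avgF(40); op2=bot.current_opening()
    bot.line_to(P(x,y,.0085),r,.08); bot.set_gripper(1.0); bot.line_to(P(x,y,.10),r,.2)
    print(n,"op %.3f %.3f"%(op,op2),"kg %.3f"%((f0-f1)/9.81),"torque diff",(e1-e0).round(2),"t%.1f"%bot.current_clock())
E
python3 weigh.py
```

```text
A op 0.651 0.650 kg 0.264 torque diff [-1.19 -1.08] t56.9
B op 0.650 0.656 kg 0.758 torque diff [-4.28 -3.3 ] t63.5
C op 0.652 0.652 kg 0.138 torque diff [-0.68 -0.51] t70.6
D op 0.662 0.662 kg 0.467 torque diff [-3.16 -2.19] t77.2
```

Weights in kg: B 0.76, D 0.47, A 0.26, C 0.14. The order is clear. Next, a look straight down at the bed.

```bash
python3 - <<'E'
from h import *
bot.goto([.5,-.12,.40],CAB); c=bot.read_camera("wrist"); print(np.round(windows(c,80),4).tolist())
print(own(plane(c,[(349,78)],.118)[0]))
bot.goto(W(-.27,0,.36),CAB); st()
c=bot.read_camera("wrist")
print("bed",proj(c,[W(-.21,0,.012)]), "ribs",proj(c,[W(-.21+sx*.038,sy*.05,.02) for sx in(-1,1) for sy in (-1,1)]).round(1).tolist(),"handle",proj(c,[W(-.316,s*.05,.118) for s in (-1,1)]).round(1).tolist())
cv2.imwrite("pics/w7.png",c["pixels"])
E
```

```text
[[0.4794, -0.3568, 17.4104], [0.6058, -0.3242, 18.329], [0.4376, -0.2011, 19.0128], [0.5623, -0.1726, 18.8115]]
[-0.3168 -0.0022  0.118 ]
 t79.6 p [0.5739 0.052  0.36  ] F [ 0.3  -0.76  0.05] op 1.003
bed [[273.42362016 120.06413173]] ribs [[306.7, 146.0], [240.2, 146.1], [307.7, 93.5], [239.0, 93.6]] handle [[312.3, 206.5], [234.6, 206.6]]
```

View pics/w7.png

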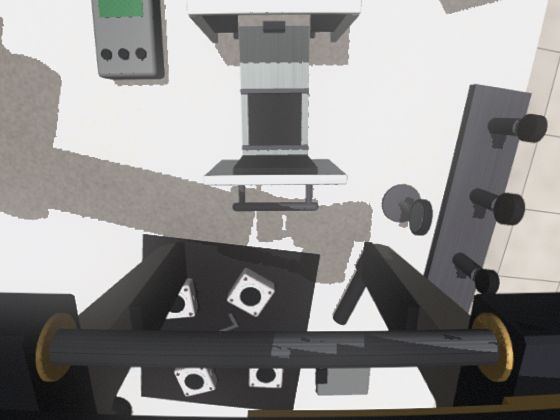

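```bash
cat >> h.py <<'E'
BED=(-.21,-.0015); Z0=.012
def look():
    bot.goto([.5,-.12,.40],CAB); return np.array(windows(bot.read_camera("wrist"),80))[:,:2]-[.001,-.0012]
def place(k,grip=35):
    x0,y0=BED; bot.line_to(T(x0,y0,max(.2,Z0+.03*k+.04)),CAB,.25)
    if bot.current_opening()<.6: print("LOST"); return False
    zb=Z0+.03*k+.005
    bot.line_to(T(x0,y0,zb+.012),CAB,.12); bot.hold(.15); f0=avgF(8)[0]
    for z in np.arange(zb+.0105,zb-.004,-.0015):
        bot.line_to(T(x0,y0,z),CAB,.04); v=np.mean([(bot.hold(.02),bot.current_contact_force()[2])[1] for _ in range(4)])-f0
        if v>3: break
    print("contact at tip-above-base %.4f F %.1f"%(z-(zb-.005),v),"op %.3f"%bot.current_opening())
    bot.set_gripper(.85); bot.line_to(T(x0,y0,max(z+.05,.2)),CAB,.2); st("placed"); return True
def pick(x,y,a,grip=35):
    r=down(np.radians(a)); bot.set_gripper(1.0,grip)
    bot.goto(P(x,y,.08),r); bot.line_to(P(x,y,.008),r,.12); bot.set_gripper(.3,grip); op=bot.current_opening()
    if not .6<op<.72: print("bad grip",op); bot.set_gripper(1.0); return False
    bot.line_to(P(x,y,.20),r,.2); print("picked op %.3f"%bot.current_opening()); return True
G={"A":(.4367,-.1998,13.2),"B":(.4786,-.3556,24),"C":(.5615,-.1711,-26.4),"D":(.6045,-.3226,0.3)}
def do(n,k):
    w=look(); print(w.round(4).tolist()); d=np.linalg.norm(w-G[n][:2],axis=1); i=d.argmin(); print(n,"shift %.4f"%d[i])
    if d[i]>.008: print("moved?"); return False
    return pick(*w[i],G[n][2]) and place(k)
E
python3 - <<'E'
from h import *
if do("B",0):
    c=bot.read_camera("wrist"); print(np.round(windows(c,80,.042,False),4).tolist(),W(*BED,0))
E
```

```text
[[0.4782, -0.3552], [0.6049, -0.3227], [0.4369, -0.1997], [0.5615, -0.1711]]
B shift 0.0006
picked op 0.648
contact at tip-above-base 0.0035 F 13.4 op 0.650
placed t93.0 p [0.5671 0.1127 0.1719] F [ 0.61 -0.41 -0.26] op 0.853
[[0.5692, 0.1116, 17.7033], [0.3488, 0.1782, 9.3139], [0.3246, 0.1751, 9.4985], [0.373, 0.1808, 8.873]] [0.56808138 0.11274811 0.        ]
```

```bash
python3 - <<'E'
from h import *
for k,n in ((1,"D"),(2,"A"),(3,"C")):
    if not do(n,k): break
    c=bot.read_camera("wrist"); w=np.array(windows(c,80,.042+.03*k,False)); w=w[w[:,0]>.5]; print("on pile own",[own([x-.001,y+.0012,0]) for x,y,_ in w]); 
    if len(w)==0 or abs(own([w[0][0]-.001,w[0][1]+.0012,0])[:2]-BED).max()>.01: print("CHECK"); cv2.imwrite("pics/chk.png",c["pixels"]); break
E
```

```text
[[0.6049, -0.3228], [0.4363, -0.1996], [0.5617, -0.1708]]
D shift 0.0005
picked op 0.658
contact at tip-above-base 0.0035 F 13.6 op 0.657
placed t106.4 p [0.5671 0.1127 0.1719] F [-0.14 -0.27 -0.82] op 0.850
on pile own [array([-0.2106, -0.0015,  0.    ])]
[[0.4367, -0.1996], [0.5617, -0.1708]]
A shift 0.0002
picked op 0.646
contact at tip-above-base 0.0035 F 10.8 op 0.646
placed t118.9 p [0.5672 0.1127 0.1721] F [ 0.24 -0.21 -0.51] op 0.849
on pile own [array([-0.2105, -0.0016,  0.    ])]
[[0.5617, -0.1708]]
C shift 0.0004
picked op 0.648
contact at tip-above-base 0.0035 F 10.5 op 0.651
placed t130.8 p [0.5675 0.1127 0.1724] F [-0.34  0.71 -0.2 ] op 0.854
on pile own [array([-0.2106, -0.0015,  0.    ])]
```

```bash
python3 - <<'E'
from h import *
y=-.0015
bot.line_to(T(-.375,y,.22),CAB,.2); bot.set_gripper(0)
s=bot.read_camera("side"); cv2.imwrite("pics/pile.png",cv2.resize(s["pixels"][110:240,180:340],None,fx=4,fy=4,interpolation=cv2.INTER_CUBIC))
bot.line_to(T(-.375,y,.100),CAB,.12); st("front")
bot.line_to(T(-.336,y,.100),CAB,.08)
f0=np.mean([(bot.hold(.02),bot.current_contact_force())[1] for _ in range(15)],0)@EX
for x in np.arange(-.330,-.322,.002):
    bot.line_to(T(x,y,.100),CAB,.04); print(round(x,3),round(np.mean([(bot.hold(.02),bot.current_contact_force())[1] for _ in range(5)],0)@EX-f0,2),end="; ")
E
```

```text
front t134.2 p [ 0.589  -0.0513  0.0745] F [1.25 0.21 0.54] op 0.007
-0.33 -0.26; -0.328 -1.77; -0.326 -2.01; -0.324 -1.88; -0.322 -1.77;
```

View pics/pile.png

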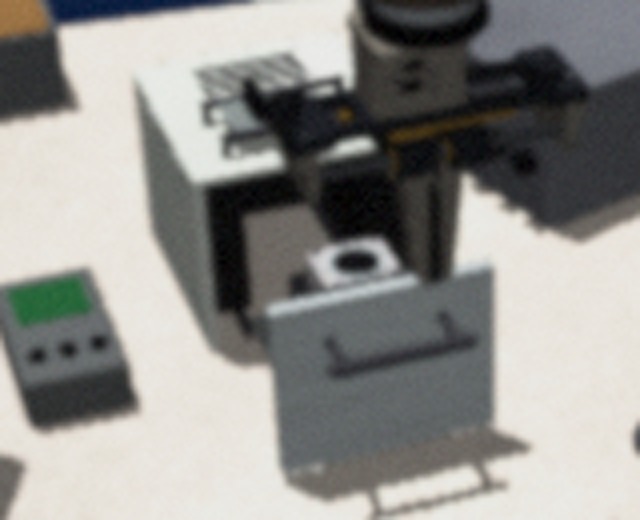

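The pile stands level behind the panel, with its top window at (355,262) in the crop. The fingers are now on the handle with the 2 N spring pushing back, so I'll push slowly.

```bash
python3 - <<'E'
from h import *
y=-.0015
bot.line_to(T(-.18,y,.100),CAB,.04); st("near")
for x in np.arange(-.178,-.1515,.0015):
    bot.line_to(T(x,y,.100),CAB,.02); v=np.mean([(bot.hold(.02),bot.current_contact_force())[1] for _ in range(4)],0)@EX
    print(round(x,4),own(bot.current_ee_pos())[0],round(v,1),end="; ")
    if v<-18: break
bot.hold(.3); bot.line_to(T(-.21,y,.100),CAB,.06); bot.hold(.3); st("back")
bot.line_to(T(-.24,y,.25),CAB,.2)
c=bot.read_camera("wrist"); print("handle expected",proj(c,[W(-.149,s*.05-.0015,.118) for s in (-1,1)]).round(1).tolist(), "fin",proj(c,[W(-.0425,.0237,.2)]))
cv2.imwrite("pics/shut.png",c["pixels"])
E
```

```text
near t140.5 p [0.5637 0.1412 0.0735] F [-2.47 -9.58  2.82] op 0.004
-0.178 -0.1791 -9.3; -0.1765 -0.1778 -9.6; -0.175 -0.1764 -10.3; -0.1735 -0.1751 -10.9; -0.172 -0.1726 -7.6; -0.1705 -0.171 -7.8; -0.169 -0.1695 -7.5; -0.1675 -0.168 -7.4; -0.166 -0.1665 -7.4; -0.1645 -0.165 -8.0; -0.163 -0.1635 -7.1; -0.1615 -0.1615 -6.0; -0.16 -0.1598 -4.6; -0.1585 -0.1595 -9.3; -0.157 -0.1594 -13.5; -0.1555 -0.1594 -17.8; -0.154 -0.1593 -22.5; back t147.6 p [0.568  0.113  0.0735] F [-0.91  0.16  0.49] op 0.006
handle expected [[335.4, 90.1], [213.3, 90.1]] fin [[ 227.68485984 -120.60604015]]
```

View pics/shut.png

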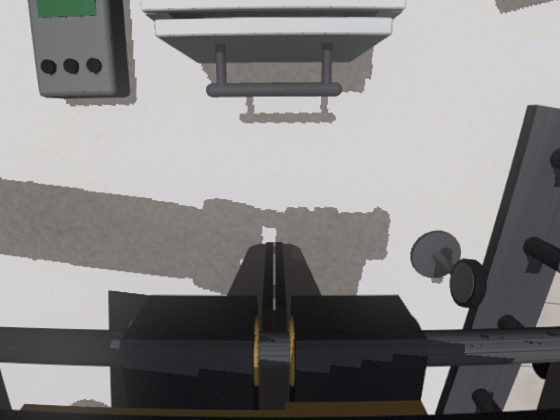

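The drawer is latched: handle at row 90, predicted 90. Next I'll slide the catch back.

```bash
python3 - <<'E'
from h import *
f=(-.0425,.0237); R=np.stack([EX,EY])
bot.set_gripper(.45,20); bot.line_to(T(-.15,0,.28),CAB,.2)
bot.goto(T(*f,.26),CAB); bot.line_to(T(*f,.183),CAB,.08); bot.set_gripper(0,20); st("gripped")
for y in (.0,-.02,-.0343,-.0355):
    bot.line_to(T(f[0],y,.183),CAB,.05); bot.hold(.1); print(y,R@bot.current_contact_force(),bot.current_opening())
bot.set_gripper(.45); bot.line_to(T(f[0],y,.26),CAB,.1)
bot.goto([0.54,0.26,0.42],down(0.122)); st()
c=bot.read_camera("wrist"); cv2.imwrite("pics/fin.png",c["pixels"])
E
```

```text
gripped t152.1 p [0.5225 0.2759 0.1566] F [-0.73 -0.37  1.02] op 0.110
0.0 [ 1.22528537 -2.17954546] 0.10739084793892147
-0.02 [ 3.68167172 -1.47604328] 0.10944902621935776
-0.0343 [3.98767302 2.6658027 ] 0.10398874523584507
-0.0355 [4.0741229  4.93817149] 0.10605902968164838
 t156.7 p [0.5399 0.2599 0.4175] F [ 0.52  0.14 -1.03] op 0.449
```

View pics/fin.png

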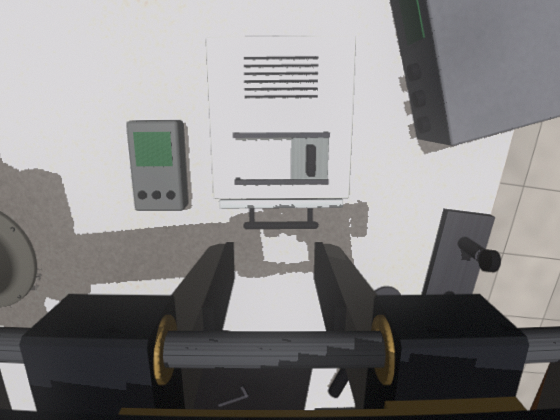

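The catch is back at its starting place: plate 290–328 px, fin at (311,159) against the right end of the rails. The drawer is flush, and the bystanders in view haven't moved.

```bash
python3 - <<'E'
from h import *
bot.hold(.3); st(); bot.job_done()
E
```

```text
t157.0 p [0.5399 0.26   0.4188] F [-0.31  0.15 -0.16] op 0.450
the job is handed in; nothing more can be done
```

All four housings are stacked in the drawer, the drawer is shut and latched, and the catch is back over the button. I handed the job in at 157 s; no verdict was reported.

- **What I did:** I slid the catch aside and pressed the button, and the drawer sprang out. Lifting each housing gave about 0.76, 0.47, 0.26 and 0.14 kg. I stacked them in that order with the heaviest at the bottom, pushed the drawer shut, and slid the catch back.
- **Last checks:**
  - **Pile:** each of the four was seen within about 1 mm of the bed's middle when placed, and the pile looked level before I shut the drawer. It could not be seen afterwards.
  - **Drawer:** pushed to the inner stop at about 22 N, it stayed shut once I let go, with the handle where it should be.
  - **Catch:** it met its end stop, and the last picture shows it where it started.
  - **Bystanders:** those in the last view (meter, lens, hex key, torch) look unmoved. I did not check the dish, wafer box and mouse at the end.
- **What disagreed:** the real fingertips are about 27 mm short of the reported TCP. Because of this my first grip on the catch closed above the fin, and a test push passed over it. I confirmed the offset by touch and in the side camera, and corrected all later heights.

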